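# Spin-check a centrifuge rotor and stop it at the loading mark

## Robot

A 6-joint arm with a two-finger parallel gripper is mounted at the origin on the work surface; the furniture and walls round the work are solid. World frame = base frame: x ahead of the robot, y to its left, z up, the work surface at z = 0. Lengths are in m, angles in rad, forces in N, time in s.
With the tool pointing down it reaches from about 0.3 to 0.875 m from the base axis. Payload 6.4 kg.
Tool frame: the origin (TCP) lies at the very end of the fingers, on their centre line; the grasp point (between the pads) lies 19 mm behind it (ctrl.grip_point_offset is the z of the grasp point in the tool frame, in m); z points along the fingers, y is the direction in which the jaws open and shut (so a half turn about z gives the same grasp; the last joint's range is limited). The gripper opens to 85 mm and grips with 20 to 120 N. Pads are 22 mm wide; open, the fingers measure 114 mm over their backs; the gripper's body (76 mm by 85 mm) begins 54 mm behind the grasp point. The pads swing forward as they close: fully open they stand 13 mm farther back than shut.
Start: joints at [0.908, 0.181, 1.607, -0, 1.354, -0.206], TCP at [0.254, 0.516, 0.231] pointing down, gripper open.
Joint ranges: [-2.99, 2.99], [-0.89, 2.07], [0.3, 2.58], [-1.14, 4.28], [0, 2.63], [-3.12, 3.12]. Speed limits (rad/s): [2.57, 2.57, 3.01, 3.14, 3.14, 3.14].

## Interface

Orientations are given as a unit quaternion [w, x, y, z].
In Python, from bench import status, cams, ctrl gives the robot as it stands.
- The arm moves only by the shell command python3 -m handwheel 'ROWS'. ROWS is JSON, a list of rows, each an object with "grip": the finger opening in cm, from 0 to 8.54; "linear": the shift along the tool's x, y, z in cm, a list of three; "rotation": the turn, a rotation vector about the tool's x, y, z in degrees, a list of three. A call has 1 to 12 rows; each row is the pose to reach, as a shift and turn from the pose commanded when the call began, along the tool's axes at that moment; what a row does not reach only later rows make up. A row lasts 1/12 s, in which the tool goes at most 41.7 mm and 7.16 degrees, less where a joint would pass 70% of its speed; a pose out of reach is approached as far as the arm can. A call with a gripper value outside its range is refused whole. The fingers move at their own pace and stop on an object; the grip force is fixed at half the most. Time passes only in rows, so rows that repeat a pose let the fingers close. It gives the time, the measured TCP pose, the force and the opening at its end, in the units of the state.
- status.get_obs(): the state, without advancing time (a new reading comes with each control period).
- cams.camera(name): name is "side" or "top"; returns the picture (400x640x3 uint8, red, green, blue); there is no depth.
- cams.camera_info(name): a dict with "fovy" (degrees; the focal length in pixels is half the picture's height over the tangent of half this angle, whatever the lens; pixels are square), "cx", "cy" (the principal point, pixels), "world_from_camera" (4x4, takes a point from camera to world coordinates). Camera axes: x right, y down, z forward; pixel columns grow to the right and rows downward; lengths in m; the calibration is good to about 2 mm. A picture is of the moment at which its call begins. camera_info takes no time and is no camera call.
- ctrl.hand_in(): hands the job in, once; it reports no verdict.
The state is a dict: "time_s": time; "q": joint angles; "dq": joint speeds; "joint_efforts": joint torques, N m; "eef_pos": TCP position; "eef_rot": TCP orientation; "wrist_force": force on the tool from outside, world axes, zero at the start; "torque": the same for the moment, N m; "opening": opening from 0.0 (shut) to 1.0 (fully open).
Only numpy, scipy, OpenCV 4.12 (cv2) and the standard library are available. Lean on these libraries where they do the work, as an engineer would, in place of code of your own. Each camera call takes 0.05 s, during which the arm holds its last target.

## Task

Before the tubes are loaded, check that the rotor of the open centrifuge runs freely: with the outside of a fingertip flick it, either way round, so that it spins on by itself for at least two seconds, still making better than an eighth of a turn each second. Then brake it with a light fingertip on its plate so that it stops with the orange place one facing the orange loading mark on the front of the housing, and finish while still holding it there with the fingertip, so that loading can begin. Do not grasp anything, and leave the things on the table round the centrifuge alone.

Things in the scene. Friction and masses are not known exactly. Their poses are not given: they have to be found in the camera images.
- centrifuge: fixed bench centrifuge, light grey housing 290 wide (y), 325 deep (x), deck 150 high, its lid standing open at the back (+x, lid upright at x = +145 to +220, up to 420 high). Origin on the table under the rotor's axis; x points to the back, so the front with the controls is at -x; z up. The round bowl in the deck has radius 116 and is centred on the axis; a rubber seal 3 high surrounds it.
- rotor (a joint): angle of the rotor about its upright axis, rad, growing counter-clockwise seen from above, counting on over whole turns. Place one faces the loading mark at every multiple of 2 pi. The rotor (about 0.42 kg, inertia about 0.002 kg m2) runs very freely: a fingertip that meets a sleeve at 0.2 to 0.3 m/s flicks it to 3 to 6 rad/s; in each second it loses about a fifth of its speed and 0.1 rad/s more.
- rotor_hub (a point): on the rotor's axis, at the plate's top face (115 above the table, 35 below the deck). The rotor is a flat dark grey plate of radius 98 with six tube sleeves, one every 60 degrees, and a steel nut (radius 14, 14 high) in the middle. Bare flat plate, good for braking, lies between 16 and 54 from the axis.
- spindle (a joint): how far the rotor with its spindle stands above its rest height, m: about 0 when free, negative when pressed down. The spindle stands on a soft rubber mount that gives way by 0.4 mm per newton and springs back; its stop is 8 mm down
- sleeve_one (a point): centre of the mouth of place one's sleeve, the one with the orange collar (the other five collars are black), 70 from the axis. All sleeves are alike: mouth centre 22 above the plate (highest edge 27), outside diameter 24 at the collar, 21 below it; they lean 25 degrees, feet outwards, and meet the plate 80 from the axis. The free gap between neighbouring sleeves is about 45.
- place_one (a point): the orange patch on the rotor's rim just outside sleeve one, 92.5 from the axis, at the height of the plate's top; an orange dash on the plate lies inside that sleeve as well.
- loading_mark (a point): tip of the orange wedge on the housing's deck, straight in front (-x of the centrifuge) of the axis, 128.5 from it, 152 above the table.
- spray_bottle: bystander: loose white and blue pump spray, 44 across, 136 high, origin at its base; to be left alone
- small_bottle: bystander: loose small white bottle, 30 across, 55 high, origin at its base; to be left alone
- swabs: bystander: loose stack of white gauze swabs 46x60x28, origin at its base; to be left alone

How it is judged:
On the way:
1. the rotor spins by itself, touched by nothing, faster than 0.78 rad/s (an eighth of a turn each second) for two seconds (either way round) ((velocity of joint rotor above 0.78 rad/s or velocity of joint rotor below -0.78 rad/s) and contact force between each of the fingers, the arm and rotor below 0.02 N), for 2 s.
At the end, for the whole second after the job is handed in: the rotor is at rest (under 0.1 rad/s) with the middle of the orange rim patch within 14 mm (about 9 degrees) to either side of the line from the axis to the loading mark, on the mark's side, and a fingertip still rests on the rotor with at least 0.3 N (x of place_one in the frame of centrifuge below 0 m and y of place_one in the frame of centrifuge between -0.014 and 0.014 m and velocity of joint rotor between -0.1 and 0.1 rad/s and contact force between the fingers and rotor above 0.3 N); the arm keeps its last pose, push and grip.
It fails at once if the spray bottle is lifted or moved by more than 15 mm (distance of spray_bottle from where it was at the start of the episode above 0.015 m).
It fails at once if the small bottle is lifted or moved by more than 15 mm (distance of small_bottle from where it was at the start of the episode above 0.015 m).
It fails at once if the stack of swabs is lifted or moved by more than 15 mm (distance of swabs from where it was at the start of the episode above 0.015 m).
It fails at once if the rotor is pressed down hard, by more than 7 mm (about 18 N) (value of joint spindle below -0.007 m).
It also fails if it takes over 64 s, if anything falls off the work surface, if the arm or the gripper's body presses on something with over 40 N, if the wrist force passes 120 N, or if a joint passes its speed limit or range.

## Working session

There is one attempt and no reset: what is moved stays moved. The work goes in short steps, Python scripts to look and compute and a shell command to move; the robot and the scene stay as the last step left them, time stands still between calls to the robot, and variables do not carry over. Pictures are saved under pics/ and viewed, and the job is handed in when it is done.

```bash
mkdir -p pics; ls
python3 - <<'E'
from bench import status,cams,ctrl
import cv2
for n in("side","top"):
    im=cams.camera(n); cv2.imwrite(f"pics/{n}0.png",im[:,:,::-1]); i=cams.camera_info(n); print(n,i)
print(status.get_obs())
E
```

```text
pics
side {'fovy': 46.09009546490024, 'cx': 313.62156821954284, 'cy': 198.97815824074314, 'world_from_camera': array([[ 0.85712422, -0.29744919,  0.42054969,  0.07935645],
       [-0.51510255, -0.49925679,  0.69671516, -0.88567999],
       [ 0.00272493, -0.81379766, -0.58114193,  0.61912745],
       [ 0.        ,  0.        ,  0.        ,  1.        ]])}
top {'fovy': 42.067102064750124, 'cx': 323.862704855958, 'cy': 200.58761040037948, 'world_from_camera': array([[ 0.01229133, -0.98672549,  0.16193125,  0.26190179],
       [-0.99989705, -0.01332791, -0.00531658, -0.2945861 ],
       [ 0.00740421, -0.16184923, -0.98678772,  1.10197881],
       [ 0.        ,  0.        ,  0.        ,  1.        ]])}
{'time_s': 0.1, 'q': array([ 9.07709368e-01,  1.81465417e-01,  1.60790166e+00,  1.91187826e-05,
        1.35381095e+00, -2.06324781e-01]), 'dq': array([-0.0008224 , -0.00072114, -0.00067643, -0.00194437, -0.00126049,
        0.00052171]), 'joint_efforts': array([ 1.95765242e-04, -4.45879126e+01, -3.52236021e+01, -1.37000679e-04,
        4.23400095e-03, -1.52237340e-05]), 'eef_pos': array([0.25328082, 0.51565944, 0.23047806]), 'eef_rot': array([-3.42300683e-04,  2.26402887e-01,  9.74033421e-01, -7.15031688e-04]), 'wrist_force': array([ 0.00777203, -0.50461408,  0.04823982]), 'torque': array([-0.01978166,  0.00204179,  0.00993045]), 'opening': 0.9976334122977683}
```

View pics/side0.png

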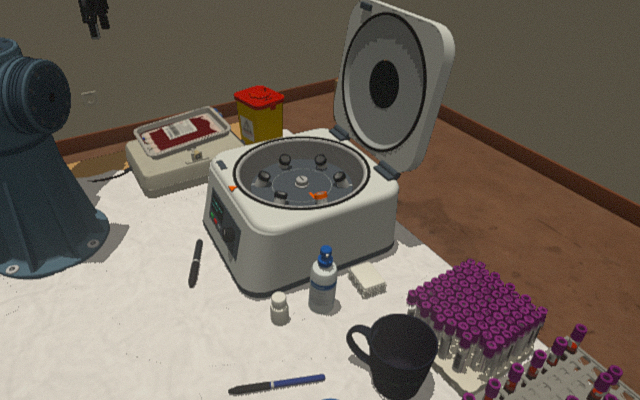

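View pics/top0.png

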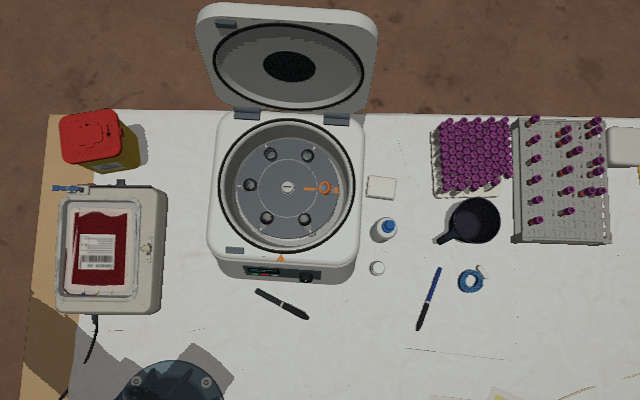

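Top view: nut at about (288,187), orange place one at about (323-337,189) (on the −y side), and loading mark at (281,258). The side view agrees. Next I measure them.

```bash
cat > h.py <<'E'
import numpy as np,cv2
from bench import status,cams,ctrl
def ray(name,u,v):
    i=cams.camera_info(name);f=200/np.tan(np.radians(i['fovy']/2));M=i['world_from_camera']
    d=M[:3,:3]@np.array([(u-i['cx'])/f,(v-i['cy'])/f,1]);return M[:3,3],d
def onz(name,u,v,z):
    o,d=ray(name,u,v);return o+d*(z-o[2])/d[2]
def proj(name,p):
    i=cams.camera_info(name);f=200/np.tan(np.radians(i['fovy']/2));M=i['world_from_camera']
    c=M[:3,:3].T@(np.array(p)-M[:3,3]);return c[:2]/c[2]*f+[i['cx'],i['cy']]
def orange(im):
    h=cv2.cvtColor(im,cv2.COLOR_RGB2HSV);return cv2.inRange(h,(5,150,120),(20,255,255))
def blobs(m):
    n,l,s,c=cv2.connectedComponentsWithStats(m);return [(s[k,4],s[k,:4].tolist(),c[k].round(1)) for k in range(1,n) if s[k,4]>3]
E
python3 - <<'E'
from h import *
for n in("top","side"):
    im=cv2.imread(f"pics/{n}0.png")[:,:,::-1].copy()
    for b in blobs(orange(im)): print(n,b)
    x0,y0,x1,y1=(205,110,375,290) if n=="top" else (200,120,400,240)
    cv2.imwrite(f"pics/{n}0c.png",cv2.resize(im[y0:y1,x0:x1,::-1],None,fx=3.3 if n=="top" else 4,fy=3.3 if n=="top" else 4,interpolation=cv2.INTER_CUBIC))
E
```

```text
top (np.int32(4), [60, 138, 1, 4], array([ 60. , 139.5]))
top (np.int32(60), [319, 181, 12, 13], array([325.1, 187.5]))
top (np.int32(15), [335, 187, 3, 6], array([336.2, 189.4]))
top (np.int32(23), [304, 188, 11, 3], array([309.2, 188.6]))
top (np.int32(4), [581, 191, 2, 3], array([581.8, 192. ]))
top (np.int32(25), [277, 255, 7, 6], array([280.3, 258.4]))
side (np.int32(18), [248, 93, 10, 5], array([252.6,  94.6]))
side (np.int32(25), [229, 186, 8, 5], array([232. , 187.5]))
side (np.int32(76), [309, 191, 18, 8], array([318.9, 195.1]))
side (np.int32(18), [572, 342, 5, 6], array([573.9, 344.9]))
side (np.int32(13), [593, 388, 9, 6], array([596. , 390.8]))
```

Run:
```python
from h import *
print(onz("top",288,187,.129),onz("top",281,255,.152),onz("top",337,190,.115))
```

```text
[ 0.44684523 -0.2312658   0.129     ] [ 0.31646924 -0.22299045  0.152     ] [ 0.44491089 -0.32500077  0.115     ]
```

View pics/top0c.png

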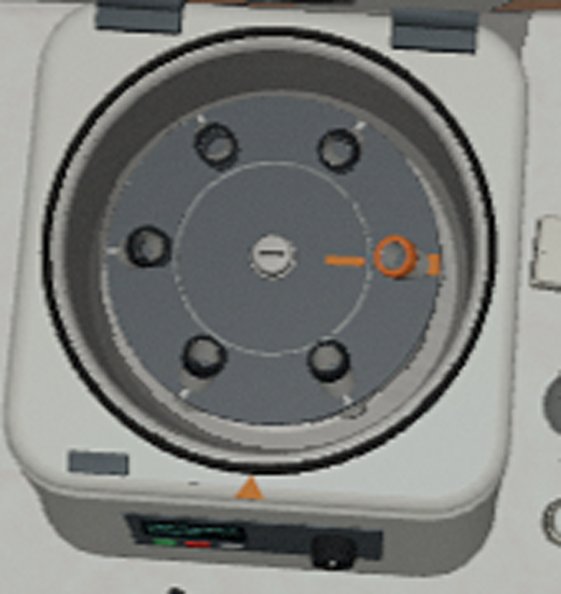

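View pics/side0c.png

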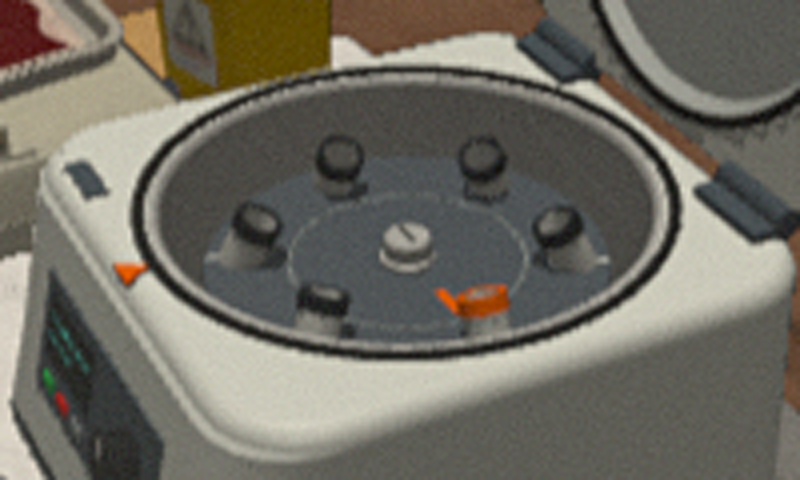

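```bash
cat >> h.py <<'E'
def tri(a,b):
    A=np.zeros((3,3));B=np.zeros(3)
    for n,u in(("top",a),("side",b)):
        o,d=ray(n,*u);d=d/np.linalg.norm(d);P=np.eye(3)-np.outer(d,d);A+=P;B+=P@o
    return np.linalg.solve(A,B)
E
python3 - <<'E'
from h import *
hub=onz("top",287.4,187.3,.127);hs=onz("side",301.7,180,.127)
print("hub",hub,hs,tri((287.4,187.3),(301.7,180)))
mk=onz("top",281.4,255,.152);ms=onz("side",237,187,.152);print("mark",mk,ms)
m=(mk+ms)/2;h=(hub+hs)/2
v=m-h;print("yaw",np.degrees(np.arctan2(-v[1],-v[0])),np.linalg.norm(v[:2]))
p=onz("top",336.2,189.4,.115);w=p-h;print("patch",p,np.linalg.norm(w[:2]),"ang from mark",np.degrees(np.arctan2(w[1],w[0])-np.arctan2(v[1],v[0])))
# seal fit
im=cv2.imread("pics/top0.png");g=cv2.cvtColor(im,cv2.COLOR_BGR2GRAY)
msk=(g<40).astype(np.uint8)*255
for b in blobs(msk):
    if b[0]>100: print(b)
for n,q in(("spray",(384,230)),("small",(377,268)),("swab",(381,187))): print(n,onz("top",*q,.05))
for c in [(203,60),(214,250),(355,270)]: print(onz("top",*c,.15))
E
```

```text
hub [ 0.44662771 -0.23000597  0.127     ] [ 0.44804991 -0.23060248  0.127     ] [ 0.44735987 -0.23029674  0.12688922]
mark [ 0.31647849 -0.22371742  0.152     ] [ 0.31959315 -0.22487953  0.152     ]
yaw -2.659310408894632 0.1294423947312157
patch [ 0.4460673  -0.32344675  0.115     ] 0.09315120630892364 ang from mark -268.12280108444685
(np.int32(1063), [213, 23, 151, 88], array([287.5,  58.2]))
(np.int32(1261), [263, 51, 53, 31], array([288.8,  66.1]))
(np.int32(845), [218, 119, 137, 135], array([286.1, 186.7]))
(np.int32(103), [71, 129, 53, 35], array([105.8, 152. ]))
(np.int32(1809), [437, 198, 63, 47], array([473.3, 221.9]))
(np.int32(2029), [72, 213, 55, 72], array([101.4, 248.2]))
(np.int32(200), [243, 266, 49, 11], array([264.8, 271.1]))
(np.int32(154), [299, 271, 21, 12], array([306.9, 276.4]))
(np.int32(160), [283, 303, 26, 17], array([295. , 311.1]))
(np.int32(116), [416, 303, 13, 28], array([421.9, 315.9]))
(np.int32(128), [84, 315, 14, 49], array([ 92.7, 338.3]))
(np.int32(1385), [124, 368, 81, 32], array([162.8, 388.8]))
spray [ 0.37560366 -0.42322657  0.05      ]
small [ 0.29877304 -0.40866216  0.05      ]
swab [ 0.46448621 -0.41761355  0.05      ]
[ 0.69094721 -0.06218127  0.15      ]
[ 0.32411192 -0.10050972  0.15      ]
[ 0.29116244 -0.35782458  0.15      ]
```

```bash
cat >> h.py <<'E'
from scipy.spatial.transform import Rotation as Rn
HUB=np.array([.4473,-.2303]);MARK=177.3
def shift(p):
    o=status.get_obs();q=o['eef_rot'];R=Rn.from_quat(q,scalar_first=True)
    return (R.inv().apply(np.array(p)-o['eef_pos'])*100).round(2)
def polar(r,a,z): a=np.radians(a);return np.array([HUB[0]+r*np.cos(a),HUB[1]+r*np.sin(a),z])
def st():
    o=status.get_obs();R=Rn.from_quat(o['eef_rot'],scalar_first=True).as_matrix()
    d=o['eef_pos'][:2]-HUB
    print("t",round(o['time_s'],2),"pos",o['eef_pos'].round(4),"r",np.hypot(*d).round(4),"ang",np.degrees(np.arctan2(d[1],d[0])).round(1),"yaw_y",np.degrees(np.arctan2(R[1,1],R[0,1])).round(1),"down",R[:,2].round(3),"F",o['wrist_force'].round(2),"op",round(o['opening'],3))
E
python3 - <<'E'
from h import *
st();print(shift(polar(.07,59.3,.30)),shift(polar(.07,59.3,.30)-[0,0,0]))
E
python3 -m handwheel '[{"grip":0,"linear":[0,0,-4],"rotation":[0,0,0]},{"grip":0,"linear":[0,0,-7],"rotation":[0,0,0]},{"grip":0,"linear":[0,0,-7],"rotation":[0,0,4.5]}]'
python3 - <<'E'
from h import *
st();print(shift(polar(.07,59.3,.30)))
E
```

```text
t 0.1 pos [0.2533 0.5157 0.2305] r 0.7708 ang 104.6 yaw_y 63.8 down [-0.001 -0.001 -1.   ] F [ 0.01 -0.5   0.05] op 0.998
[-50.86 -51.42  -6.89] [-50.86 -51.42  -6.89]
time_s: 0.35
eef_pos: [0.2552, 0.5183, 0.3081]
eef_rot: [0.002, 0.264, 0.964, 0.005]
wrist_force: [0.4, -0.3, 0.7]
opening: 0.603
t 0.35 pos [0.2552 0.5183 0.3081] r 0.7728 ang 104.4 yaw_y 59.4 down [ 0.006  0.008 -1.   ] F [ 0.42 -0.25  0.71] op 0.603
[-54.69 -47.61   0.41]
```

```bash
python3 -m handwheel '[{"grip":0,"linear":[-30,-26,0],"rotation":[0,0,0]},{"grip":0,"linear":[-30,-26,0],"rotation":[0,0,0]},{"grip":0,"linear":[-30,-26,0],"rotation":[0,0,0]},{"grip":0,"linear":[-30,-26,0],"rotation":[0,0,0]},{"grip":0,"linear":[-30,-26,0],"rotation":[0,0,0]},{"grip":0,"linear":[-30,-26,0],"rotation":[0,0,0]},{"grip":0,"linear":[-30,-26,0],"rotation":[0,0,0]},{"grip":0,"linear":[-30,-26,0],"rotation":[0,0,0]},{"grip":0,"linear":[-30,-26,0],"rotation":[0,0,0]},{"grip":0,"linear":[-30,-26,0],"rotation":[0,0,0]},{"grip":0,"linear":[-30,-26,0],"rotation":[0,0,0]},{"grip":0,"linear":[-30,-26,0],"rotation":[0,0,0]}]'
python3 - <<'E'
from h import *
st();print(shift(polar(.07,59.3,.30)))
E
```

```text
time_s: 1.35
eef_pos: [0.3792, 0.1383, 0.301]
eef_rot: [-0.0, 0.266, 0.964, 0.0]
wrist_force: [0.4, 0.5, -0.9]
opening: -0.0
t 1.35 pos [0.3792 0.1383 0.301 ] r 0.3749 ang 100.5 yaw_y 59.1 down [-0.001  0.    -1.   ] F [ 0.37  0.45 -0.93] op -0.0
[-24.74 -21.14   0.09]
```

```bash
python3 -m handwheel '[{"grip":0,"linear":[-24.7,-21.1,0],"rotation":[0,0,0]},{"grip":0,"linear":[-24.7,-21.1,0],"rotation":[0,0,0]},{"grip":0,"linear":[-24.7,-21.1,0],"rotation":[0,0,0]},{"grip":0,"linear":[-24.7,-21.1,0],"rotation":[0,0,0]},{"grip":0,"linear":[-24.7,-21.1,0],"rotation":[0,0,0]},{"grip":0,"linear":[-24.7,-21.1,0],"rotation":[0,0,0]},{"grip":0,"linear":[-24.7,-21.1,0],"rotation":[0,0,0]},{"grip":0,"linear":[-24.7,-21.1,0],"rotation":[0,0,0]},{"grip":0,"linear":[-24.7,-21.1,0],"rotation":[0,0,0]},{"grip":0,"linear":[-24.7,-21.1,0],"rotation":[0,0,0]},{"grip":0,"linear":[-24.7,-21.1,0],"rotation":[0,0,0]}]'
python3 - <<'E'
from h import *
st();print(shift(polar(.07,59.3,.124)))
for n in("side","top"):
    im=cams.camera(n); cv2.imwrite(f"pics/{n}1.png",im[:,:,::-1])
E
```

```text
time_s: 2.27
eef_pos: [0.4839, -0.1667, 0.3007]
eef_rot: [-0.001, 0.264, 0.965, 0.001]
wrist_force: [0.7, 0.6, 0.0]
opening: 0.004
t 2.27 pos [ 0.4839 -0.1667  0.3007] r 0.0734 ang 60.1 yaw_y 59.4 down [-0.001  0.001 -1.   ] F [0.7  0.61 0.03] op 0.004
[-0.13 -0.35 17.67]
```

View pics/side1.png

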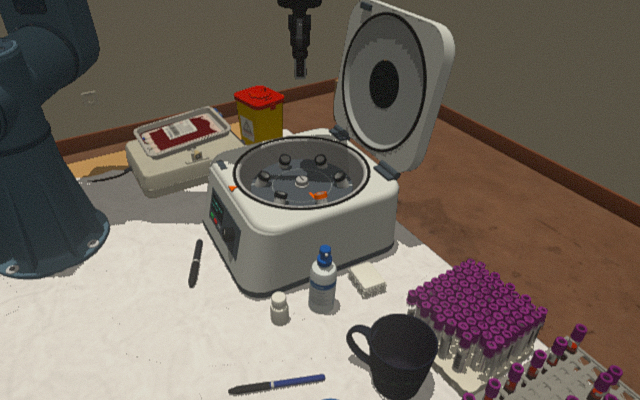

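View pics/top1.png

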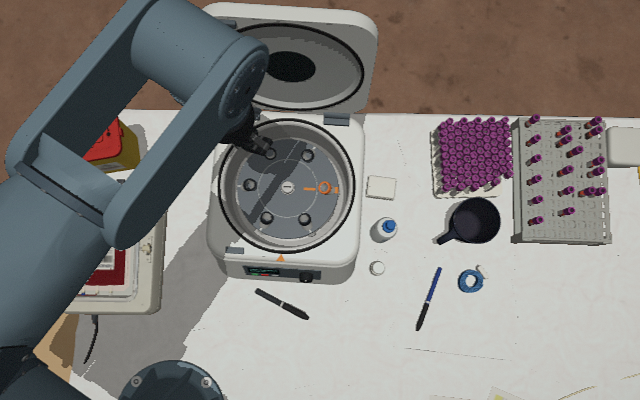

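Run:
```python
from h import *
for z in(.45,.55,.6): print(z,onz("top",250,30,z),onz("top",268,60,z),onz("top",225,80,z))
print(proj("side",[.484,-.167,.3]),proj("top",[.484,-.167,.3]))
st()
```

```text
0.45 [ 0.59935771 -0.19620251  0.45      ] [ 0.55709    -0.22158407  0.45      ] [ 0.52824874 -0.16576682  0.45      ]
0.55 [ 0.54759898 -0.21129251  0.55      ] [ 0.51181426 -0.23278106  0.55      ] [ 0.48739665 -0.18552502  0.55      ]
0.6 [ 0.52171962 -0.21883751  0.6       ] [ 0.48917639 -0.23837956  0.6       ] [ 0.46697061 -0.19540412  0.6       ]
[300.31702526  78.49162147] [241.58044771 143.30209576]
t 2.37 pos [ 0.4838 -0.1663  0.3012] r 0.0737 ang 60.3 yaw_y 59.5 down [-0.     0.001 -1.   ] F [0.08 0.05 0.14] op -0.004
```

```bash
python3 - <<'E'
from h import *
print(shift(polar(.07,59.3,.16)))
E
python3 -m handwheel '[{"grip":0,"linear":[-0.4,-0.3,4],"rotation":[0,0,0]},{"grip":0,"linear":[-0.8,-0.4,8],"rotation":[0,0,0]},{"grip":0,"linear":[-0.8,-0.4,12],"rotation":[0,0,0]},{"grip":0,"linear":[-0.8,-0.4,14],"rotation":[0,0,0]},{"grip":0,"linear":[-0.8,-0.4,14],"rotation":[0,0,0]},{"grip":0,"linear":[-0.8,-0.4,14],"rotation":[0,0,0]}]'
python3 - <<'E'
from h import *
for n in("side","top"):
    im=cams.camera(n); x,y=(200,100) if n=="side" else (205,100)
    cv2.imwrite(f"pics/{n}2.png",cv2.resize(im[y:y+150,x:x+200,::-1],None,fx=4,fy=4))
st();print(shift(polar(.07,59.3,.124)))
E
```

```text
[-0.13 -0.37 14.12]
time_s: 2.87
eef_pos: [0.4883, -0.1741, 0.1611]
eef_rot: [-0.001, 0.264, 0.965, 0.0]
wrist_force: [0.0, 0.6, 1.0]
opening: 0.001
t 2.97 pos [ 0.4901 -0.1757  0.1637] r 0.0694 ang 51.9 yaw_y 59.4 down [ 0.003 -0.002 -1.   ] F [ 0.22 -0.5   0.45] op 0.001
[0.9  0.12 3.97]
```

View pics/side2.png

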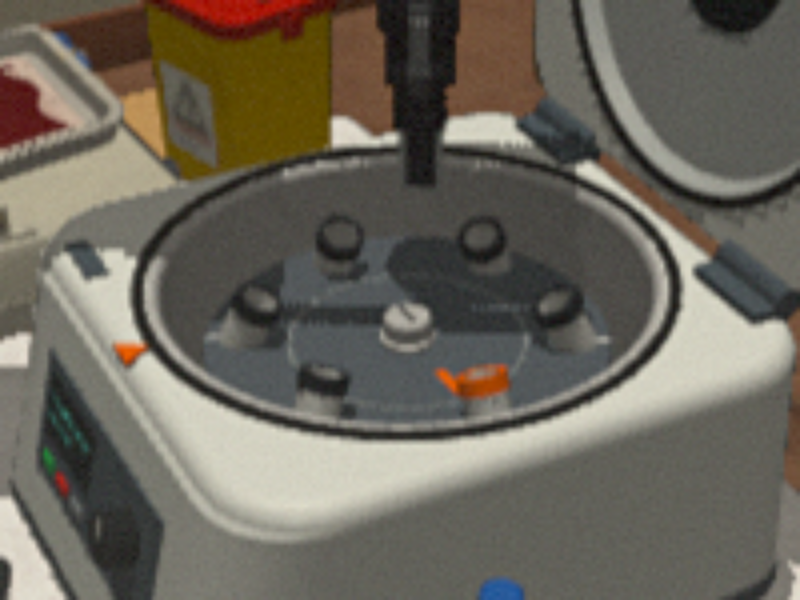

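View pics/top2.png

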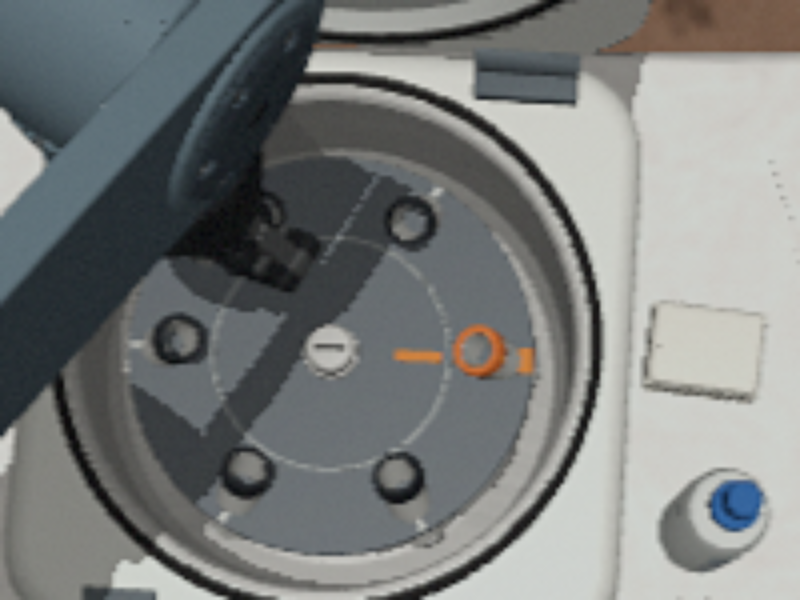

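The side view shows the fingertip (crop 420,185) over the middle of the rear-left gap. The rotor hasn't moved. I'll descend into the gap.

```bash
python3 -m handwheel '[{"grip":0,"linear":[0.2,0.1,1.5],"rotation":[0,0,0]},{"grip":0,"linear":[0.2,0.1,3],"rotation":[0,0,0]},{"grip":0,"linear":[0.2,0.1,3.9],"rotation":[0,0,0]},{"grip":0,"linear":[0.2,0.1,3.9],"rotation":[0,0,0]},{"grip":0,"linear":[0.2,0.1,3.9],"rotation":[0,0,0]}]'
python3 - <<'E'
from h import *
for n in("side",):
    im=cams.camera(n); x,y=(200,100) if n=="side" else (205,100)
    cv2.imwrite(f"pics/{n}3.png",cv2.resize(im[y:y+150,x:x+200,::-1],None,fx=4,fy=4))
st();print(shift(polar(.07,59.3,.124)))
E
```

```text
time_s: 3.38
eef_pos: [0.4881, -0.174, 0.1234]
eef_rot: [0.001, 0.264, 0.964, -0.0]
wrist_force: [0.9, -0.3, 0.9]
opening: -0.002
t 3.43 pos [ 0.4883 -0.1742  0.1237] r 0.0695 ang 53.8 yaw_y 59.3 down [ 0.002 -0.001 -1.   ] F [-0.   -0.19  0.05] op -0.0
[ 0.66  0.08 -0.03]
```

View pics/side3.png

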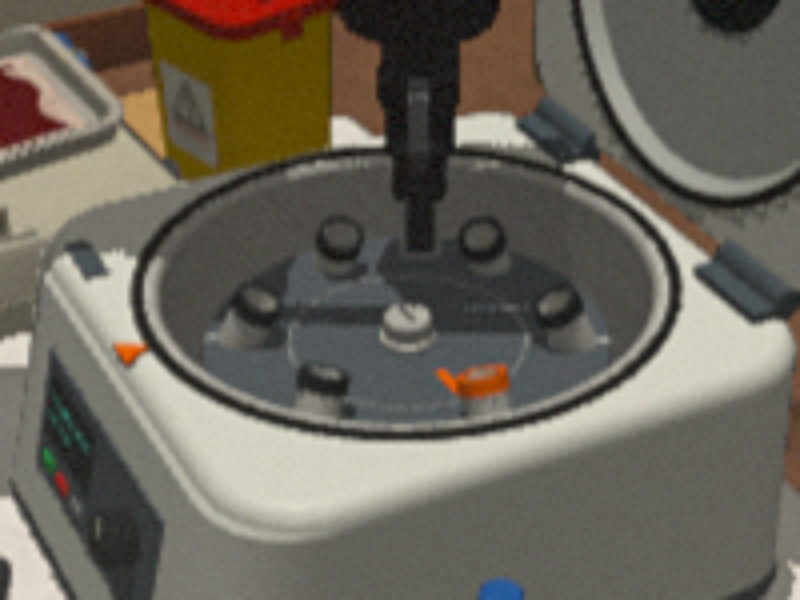

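The finger (crop 420,245) is in the gap and clear of both sleeves. Now the flick, then straight up.

```bash
python3 -m handwheel '[{"grip":0,"linear":[1.8,0,0],"rotation":[0,0,0]},{"grip":0,"linear":[3.4,0,0],"rotation":[0,0,0]},{"grip":0,"linear":[3.2,0,-3.8],"rotation":[0,0,0]},{"grip":0,"linear":[2.5,0,-6],"rotation":[0,0,0]},{"grip":0,"linear":[1.5,0,-6],"rotation":[0,0,0]}]'
cat >> h.py <<'E'
def patch(im,z=.115):
    """rotor angle deg from mark, CCW, via orange pixels on the rotor (dash+collar+patch), top view"""
    m=orange(im);i=cams.camera_info("top")
    out=[]
    for a,bb,c in blobs(m):
        w=onz("top",*c,.115)[:2]-HUB;r=np.hypot(*w)
        if r<.105: out.append((int(a),round(r*1000,1),round((np.degrees(np.arctan2(w[1],w[0]))-MARK+180)%360-180,1)))
    return out
E
python3 - <<'E'
from h import *
st()
for k in range(3):
    t=status.get_obs()['time_s'];im=cams.camera("top");print(t,patch(im))
cv2.imwrite("pics/t4.png",im[:,:,::-1])
E
```

```text
time_s: 3.85
eef_pos: [0.4777, -0.1679, 0.189]
eef_rot: [0.005, 0.264, 0.964, -0.002]
wrist_force: [1.8, -0.0, -0.2]
opening: -0.0
t 3.85 pos [ 0.4777 -0.1679  0.189 ] r 0.0695 ang 64.0 yaw_y 59.3 down [ 0.009 -0.006 -1.   ] F [ 1.83 -0.05 -0.17] op -0.0
3.85 [(15, np.float64(94.4), np.float64(168.7)), (52, np.float64(78.7), np.float64(169.5)), (22, np.float64(42.8), np.float64(169.5))]
3.9 [(64, np.float64(81.5), np.float64(-179.7)), (22, np.float64(42.8), np.float64(-178.7))]
3.95 [(17, np.float64(95.1), np.float64(-168.3)), (46, np.float64(78.0), np.float64(-168.1)), (20, np.float64(43.1), np.float64(-167.5))]
```

View pics/t4.png

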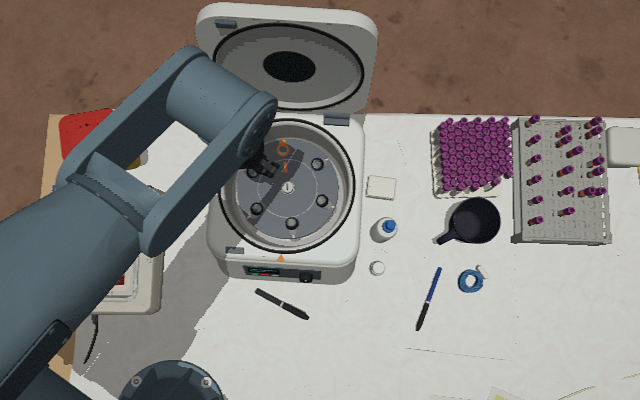

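The flick gave about 3.9 rad/s CCW. I'll move above the braking radius (r = 35 mm, clear of both sleeves and nut) without touching anything.

Run:
```python
from h import *
st();print(shift(polar(.035,59.3,.165)))
```

```text
t 4.0 pos [ 0.4752 -0.1666  0.1831] r 0.0696 ang 66.3 yaw_y 59.3 down [ 0.002 -0.001 -1.   ] F [-0.84  0.62 -0.8 ] op 0.0
[-0.85 -3.4   1.82]
```

```bash
python3 -m handwheel '[{"grip":0,"linear":[-0.8,-1.7,0],"rotation":[0,0,0]},{"grip":0,"linear":[-0.8,-3.4,0],"rotation":[0,0,0]},{"grip":0,"linear":[-0.8,-3.4,1],"rotation":[0,0,0]},{"grip":0,"linear":[-0.8,-3.4,2],"rotation":[0,0,0]},{"grip":0,"linear":[-0.8,-3.4,2],"rotation":[0,0,0]},{"grip":0,"linear":[-0.8,-3.4,2],"rotation":[0,0,0]}]'
python3 - <<'E'
from h import *
t=status.get_obs()['time_s'];im=cams.camera("top");print(t,patch(im))
st();print(shift(polar(.035,59.3,.126)))
E
```

```text
time_s: 4.5
eef_pos: [0.4631, -0.198, 0.1605]
eef_rot: [-0.002, 0.264, 0.964, 0.001]
wrist_force: [0.3, 0.6, 0.4]
opening: -0.003
4.5 [(25, np.float64(42.6), np.float64(-53.8)), (63, np.float64(72.7), np.float64(-55.6)), (19, np.float64(94.5), np.float64(-53.3))]
t 4.55 pos [ 0.4637 -0.1983  0.1613] r 0.0359 ang 62.9 yaw_y 59.4 down [-0.002  0.001 -1.   ] F [-0.39 -1.39  0.74] op 0.004
[-0.23 -0.09  3.53]
```

```bash
python3 -m handwheel '[{"grip":0,"linear":[0,0,0],"rotation":[0,0,0]},{"grip":0,"linear":[0,0,0],"rotation":[0,0,0]},{"grip":0,"linear":[0,0,0],"rotation":[0,0,0]},{"grip":0,"linear":[0,0,0],"rotation":[0,0,0]},{"grip":0,"linear":[0,0,0],"rotation":[0,0,0]},{"grip":0,"linear":[0,0,0],"rotation":[0,0,0]},{"grip":0,"linear":[0,0,0],"rotation":[0,0,0]},{"grip":0,"linear":[0,0,0],"rotation":[0,0,0]},{"grip":0,"linear":[0,0,0],"rotation":[0,0,0]},{"grip":0,"linear":[0,0,0],"rotation":[0,0,0]},{"grip":0,"linear":[0,0,0],"rotation":[0,0,0]},{"grip":0,"linear":[0,0,0],"rotation":[0,0,0]}]'
python3 - <<'E'
from h import *
t=status.get_obs()['time_s'];im=cams.camera("top");print(t,patch(im))
E
python3 -m handwheel '[{"grip":0,"linear":[0,0,0],"rotation":[0,0,0]},{"grip":0,"linear":[0,0,0],"rotation":[0,0,0]},{"grip":0,"linear":[0,0,0],"rotation":[0,0,0]},{"grip":0,"linear":[0,0,0],"rotation":[0,0,0]},{"grip":0,"linear":[0,0,0],"rotation":[0,0,0]},{"grip":0,"linear":[0,0,0],"rotation":[0,0,0]},{"grip":0,"linear":[0,0,0],"rotation":[0,0,0]},{"grip":0,"linear":[0,0,0],"rotation":[0,0,0]},{"grip":0,"linear":[0,0,0],"rotation":[0,0,0]},{"grip":0,"linear":[0,0,0],"rotation":[0,0,0]},{"grip":0,"linear":[0,0,0],"rotation":[0,0,0]},{"grip":0,"linear":[0,0,0],"rotation":[0,0,0]}]'
python3 - <<'E'
from h import *
t=status.get_obs()['time_s'];im=cams.camera("top");print(t,patch(im))
st();print(shift(polar(.035,59.3,.122)))
E
```

```text
time_s: 5.55
eef_pos: [0.464, -0.1994, 0.1623]
eef_rot: [-0.0, 0.265, 0.964, 0.0]
wrist_force: [0.4, 0.4, -0.2]
opening: 0.001
5.55 [(15, np.float64(93.6), np.float64(130.5)), (54, np.float64(75.1), np.float64(131.8)), (25, np.float64(41.6), np.float64(131.6))]
time_s: 6.6
eef_pos: [0.4641, -0.1994, 0.1623]
eef_rot: [0.0, 0.264, 0.964, -0.0]
wrist_force: [-0.2, -0.8, -0.1]
opening: -0.002
6.6 [(27, np.float64(43.1), np.float64(-95.0))]
t 6.65 pos [ 0.4641 -0.1994  0.1623] r 0.0352 ang 61.5 yaw_y 59.3 down [ 0. -0. -1.] F [0.18 0.28 0.1 ] op -0.003
[-0.13 -0.02  4.03]
```

```bash
python3 -m handwheel '[{"grip":0,"linear":[-0.1,0,1.8],"rotation":[0,0,0]},{"grip":0,"linear":[-0.1,0,3.2],"rotation":[0,0,0]},{"grip":0,"linear":[-0.1,0,3.9],"rotation":[0,0,0]},{"grip":0,"linear":[-0.1,0,4],"rotation":[0,0,0]}]'
python3 - <<'E'
from h import *
st()
for k in range(2):
    t=status.get_obs()['time_s'];im=cams.camera("top");print(t,patch(im))
st()
E
```

```text
time_s: 6.98
eef_pos: [0.4639, -0.1992, 0.1207]
eef_rot: [-0.002, 0.265, 0.964, 0.001]
wrist_force: [0.2, -0.5, 0.8]
opening: 0.005
t 6.98 pos [ 0.4639 -0.1992  0.1207] r 0.0353 ang 61.9 yaw_y 59.3 down [-0.003  0.002 -1.   ] F [ 0.2  -0.52  0.85] op 0.005
6.9833 [(24, np.float64(42.4), np.float64(-55.2)), (54, np.float64(71.4), np.float64(-57.5)), (18, np.float64(94.7), np.float64(-53.8))]
7.0333 [(25, np.float64(42.2), np.float64(-50.2)), (50, np.float64(70.5), np.float64(-53.0)), (18, np.float64(94.4), np.float64(-49.1))]
t 7.08 pos [ 0.4649 -0.1999  0.1223] r 0.0351 ang 60.0 yaw_y 59.3 down [-0.  0. -1.] F [ 0.25  0.26 -0.09] op 0.0
```

```bash
python3 -m handwheel '[{"grip":0,"linear":[0,0,0],"rotation":[0,0,0]},{"grip":0,"linear":[0,0,0],"rotation":[0,0,0]},{"grip":0,"linear":[0,0,0.15],"rotation":[0,0,0]},{"grip":0,"linear":[0,0,0.35],"rotation":[0,0,0]},{"grip":0,"linear":[0,0,0.75],"rotation":[0,0,0]},{"grip":0,"linear":[0,0,0.9],"rotation":[0,0,0]},{"grip":0,"linear":[0,0,0.9],"rotation":[0,0,0]}]'
python3 - <<'E'
from h import *
st()
for k in range(2):
    t=status.get_obs()['time_s'];im=cams.camera("top");print(t,patch(im))
st()
cv2.imwrite("pics/t5.png",cv2.resize(im[100:300,205:405,::-1],None,fx=3,fy=3))
E
```

```text
time_s: 7.67
eef_pos: [0.4651, -0.2, 0.1134]
eef_rot: [0.0, 0.265, 0.964, -0.0]
wrist_force: [0.1, -0.2, 5.1]
opening: 0.0
t 7.67 pos [ 0.4651 -0.2     0.1134] r 0.0351 ang 59.5 yaw_y 59.3 down [ 0. -0. -1.] F [ 0.14 -0.21  5.14] op 0.0
7.6667 [(26, np.float64(41.3), np.float64(-6.0)), (72, np.float64(70.6), np.float64(-6.0)), (17, np.float64(93.4), np.float64(-4.8))]
7.7167 [(26, np.float64(41.9), np.float64(-6.3)), (67, np.float64(70.7), np.float64(-6.3)), (17, np.float64(93.3), np.float64(-5.2))]
t 7.77 pos [ 0.4652 -0.2001  0.1136] r 0.0351 ang 59.3 yaw_y 59.3 down [ 0.001 -0.    -1.   ] F [-0.64  0.28  4.4 ] op -0.0
```

View pics/t5.png

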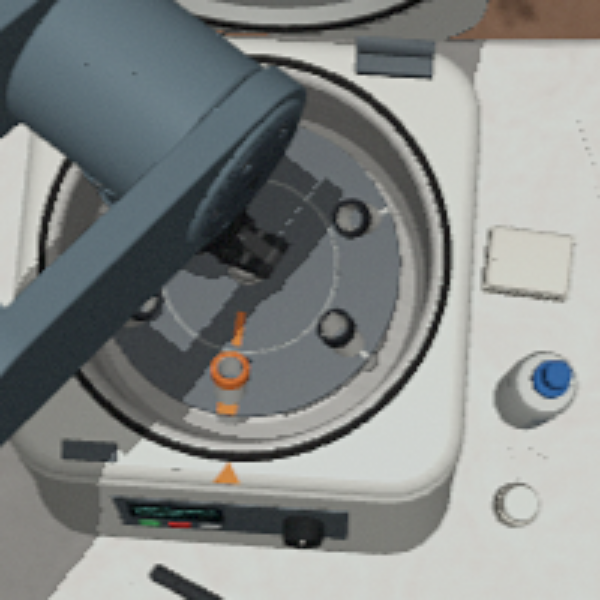

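It stopped about 5.5° short: patch at crop (227,408), mark tip at (229,463). That is inside tolerance, but I'll centre it by dragging the plate gently with the resting fingertip.

```bash
python3 -m handwheel '[{"grip":0,"linear":[0.05,0,0],"rotation":[0,0,0]},{"grip":0,"linear":[0.1,0,0],"rotation":[0,0,0]},{"grip":0,"linear":[0.15,0,0],"rotation":[0,0,0]},{"grip":0,"linear":[0.2,0,0],"rotation":[0,0,0]},{"grip":0,"linear":[0.25,0,0],"rotation":[0,0,0]},{"grip":0,"linear":[0.3,0,0],"rotation":[0,0,0]},{"grip":0,"linear":[0.34,0,0],"rotation":[0,0,0]},{"grip":0,"linear":[0.34,0,0],"rotation":[0,0,0]},{"grip":0,"linear":[0.34,0,0],"rotation":[0,0,0]},{"grip":0,"linear":[0.34,0,0],"rotation":[0,0,0]},{"grip":0,"linear":[0.34,0,0],"rotation":[0,0,0]}]'
python3 - <<'E'
from h import *
st()
for k in range(2):
    t=status.get_obs()['time_s'];im=cams.camera("top");print(t,patch(im))
s=cams.camera("side");print(blobs(orange(s)))
for a in(-4,0,4): print(a,proj("side",polar(.0925,MARK+a,.115)),proj("side",polar(.07,MARK+a,.137)))
st()
cv2.imwrite("pics/t6.png",cv2.resize(im[100:300,205:405,::-1],None,fx=3,fy=3))
cv2.imwrite("pics/s6.png",cv2.resize(s[100:250,200:400,::-1],None,fx=4,fy=4))
E
```

```text
time_s: 8.68
eef_pos: [0.462, -0.1983, 0.1133]
eef_rot: [0.0, 0.265, 0.964, -0.0]
wrist_force: [-0.7, -1.7, 4.4]
opening: 0.0
t 8.68 pos [ 0.462  -0.1983  0.1133] r 0.0352 ang 65.3 yaw_y 59.3 down [-0. -0. -1.] F [-0.7  -1.69  4.44] op 0.0
8.6833 [(24, np.float64(41.4), np.float64(0.2)), (67, np.float64(70.3), np.float64(0.4)), (14, np.float64(92.9), np.float64(0.7))]
8.7333 [(24, np.float64(40.8), np.float64(-0.1)), (66, np.float64(70.1), np.float64(0.2)), (14, np.float64(92.9), np.float64(0.7))]
[(np.int32(4), [265, 86, 3, 3], array([266.,  87.])), (np.int32(17), [250, 93, 9, 5], array([254.1,  95.3])), (np.int32(4), [239, 123, 1, 4], array([239. , 124.5])), (np.int32(65), [261, 183, 14, 9], array([266.6, 187. ])), (np.int32(25), [229, 186, 8, 5], array([232. , 187.5])), (np.int32(18), [277, 190, 8, 4], array([280.5, 191.5])), (np.int32(21), [571, 343, 6, 5], array([573.6, 345.2])), (np.int32(17), [593, 388, 9, 6], array([595.9, 390.8]))]
-4 [255.53259784 196.58140596] [266.3228416  183.97923497]
0 [256.76664837 198.39265217] [267.30556703 185.30444926]
4 [258.24128552 200.156286  ] [268.467329   186.59157008]
t 8.83 pos [ 0.462  -0.1983  0.1133] r 0.0352 ang 65.4 yaw_y 59.3 down [-0. -0. -1.] F [-0.73 -1.99  5.15] op 0.003
```

View pics/t6.png

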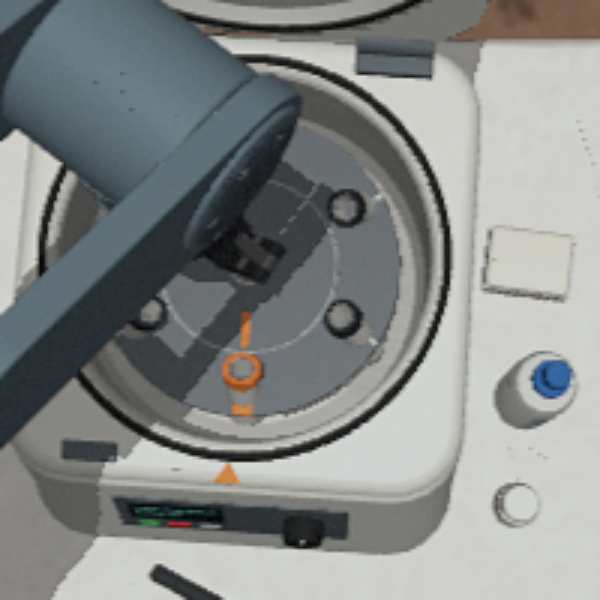

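View pics/s6.png

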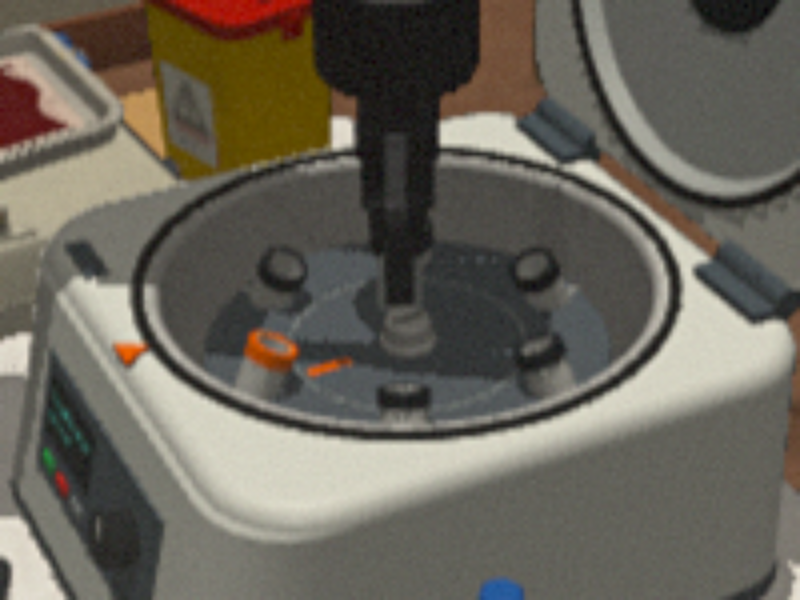

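Both views put place one at the mark, within about 1° of it. One independent check of the axis before handing in: the bowl seal in the first picture.

Run:
```python
from h import *
g=cv2.cvtColor(cv2.imread("pics/top0.png"),cv2.COLOR_BGR2GRAY);n,l,s,c=cv2.connectedComponentsWithStats((g<40).astype(np.uint8))
k=[i for i in range(1,n) if s[i,0]==218 and s[i,1]==119][0]
ys,xs=np.where(l==k);P=np.array([onz("top",x,y,.153)[:2] for x,y in zip(xs,ys)])
A=np.c_[2*P,np.ones(len(P))];r=np.linalg.lstsq(A,(P**2).sum(1),rcond=None)[0];print("seal centre",r[:2],"R",np.sqrt(r[2]+r[:2]@r[:2]))
mk=np.array([.3180,-.2243]);v=mk-r[:2];print("mark dir",np.degrees(np.arctan2(v[1],v[0])),np.hypot(*v))
st()
```

```text
seal centre [ 0.44731142 -0.22951611] R 0.12553951341982497
mark dir 177.69007764934844 0.12941658235840559
t 8.83 pos [ 0.462  -0.1983  0.1133] r 0.0352 ang 65.4 yaw_y 59.3 down [-0. -0. -1.] F [-0.73 -1.99  5.15] op 0.003
```

The seal centre agrees within 1 mm and the mark direction within 0.4°. I'm handing in with the fingertip resting on the plate at about 4–5 N.

Run:
```python
from bench import ctrl
print(ctrl.hand_in())
```

```text
the job is handed in; nothing more can be done
None
```

The rotor ran freely and is now stopped with place one at the loading mark. I handed the job in with the fingertip still resting on the plate; no verdict was reported.

- **Spin:** One flick with the outside of the shut fingers took the rotor to about 3.9 rad/s counter-clockwise. It then turned untouched for more than 3 s and was still at about 1.75 rad/s just before braking.
- **Braking:** A light fingertip 35 mm from the axis stopped it about 5.5° short of the mark, which was already within tolerance. I then dragged the plate 3.4 mm with the same resting fingertip to centre it.
- **Last checks:**
  - Place one was within about 1° of the mark, steady over two pictures, and the side view agreed.
  - The axis found from the bowl seal matched my hub to within 1 mm, and the mark's direction matched to 0.4°.
  - The fingertip pressed with about 4–5 N, and the tool height puts the plate about 2 mm down, against the 7 mm limit.
  - About 2 N of sideways force remained at the fingertip after the drag, with nothing moving.
- **Bystanders:** In the last top picture the bottles and swabs looked where they were, and the arm never went near them.
- **Time:** The clock stood at about 8.8 s.

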